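# Set the laminator for thicker pouches

### The job

Set the laminator to the two-line pouch thickness: with a fingertip on top of the knurled thickness wheel, roll it exactly one click towards the front of the machine, so that it settles in its next detent. Then push the large round start key all the way down and let it come up again. Leave the small reverse key alone, and do not disturb or pick up anything standing around.

Things in the scene. Friction and masses are not known exactly. Their poses are not given: they have to be found in the camera images.
- laminator: desktop laminator fixed to the counter: grey box 150 (x) x 400 (y) x 80 mm high, origin at the centre of its underside, z up. Its own -x side is the front (roughly towards the robot) with the black feed shelf, which stands out 55 mm at 26 to 34 mm height; its +y is to the robot's left
- wheel_top (a point): topmost point of the knurled thickness wheel: a fixed point with the laminator's axes, 95 mm above the counter, at y = -130 mm of the laminator. One, two and three white lines are marked on the rim, 16 mm apart; those on top show the setting. A fingertip pressed down here with 5 to 15 N and drawn along the laminator's x rolls the wheel
- wheel_axle (a point): centre of the thickness wheel on its level axle, 40 mm below wheel_top; axle along the laminator's y. Wheel 80 mm in diameter, 26 mm wide, mostly sunk in the casing; fixed black cheeks 9 mm thick cover both its sides up to 4 mm below its top, so it cannot be pinched
- wheel (a joint): turn of the thickness wheel, rad. Detents: 0 one-line (start, within 0.05), 0.4 two-line, 0.8 three-line; let go, it springs into the nearest (tipping points 0.2 and 0.6). Stops at -0.12 and 0.92. Grows as its top moves towards the laminator's front (-x of the laminator), 16 mm at the rim per click, 1 to 2 N at the rim
- start_key_top (a point): centre of the top face of the large round white start key, 32 mm in diameter, on the laminator's top at y = +145 mm, in a black housing; pressed straight down
- start_key (a joint): travel of the start key, m: 0 = up, 0.006 = fully down (5 N); springs back up
- reverse_key_top (a point): centre of the top face of the small round white reverse key, 18 mm in diameter, on the laminator's top at y = +75 mm; not to be pressed
- reverse_key (a joint): travel of the reverse key, m: 0 = up, 0.005 = fully down (4 N)
- note_pad: pad of sticky notes, 50 x 50 x 18 mm, lying on the laminator's top between the wheel and the small key; origin at the centre of its underside. Bystander
- stapler: black desk stapler, 140 x 36 x 56 mm high, standing on the counter; origin under its centre. Bystander
- pen_cup: black pen cup, 76 mm across, 95 mm high, pens standing up to 155 mm; origin under its centre. Bystander
- mug: white mug, 80 mm across, 92 mm high, with a handle; origin under its centre. Bystander
- tape_dispenser: black tape dispenser, 140 x 55 x 75 mm high; origin under its centre. Bystander
- glue_jar: closed jar, 56 mm across, 85 mm high; origin under its centre. Bystander
- staple_carton: cardboard carton, 55 x 100 x 35 mm; origin under its centre. Bystander

How it is judged:
By the outcome, as a careful person would: the job done as asked, in the order asked, and still so for the second after the job is handed in, with the robot touching nothing.
It also fails if it takes over 38 s, if anything falls off the work surface, if the arm or the gripper's body presses on something with over 40 N, if the wrist force passes 120 N, or if a joint passes its speed limit or range.

### The arm

A 6-joint arm with a two-finger parallel gripper is mounted at the origin on the work surface. World frame = base frame: x ahead of the robot, y to its left, z up, the work surface at z = 0. Lengths are in mm, angles in degrees, forces in N, time in s.
With the tool pointing down it reaches from about 350 to 850 mm from the base axis. Payload 8.1 kg.
Tool frame: the origin (TCP) lies at the very end of the fingers, on their centre line; the grasp point (between the pads) lies 19 mm behind it; z points along the fingers, y is the direction in which the jaws open and shut (so a half turn about z gives the same grasp; the last joint's range is limited). The gripper opens to 85 mm and grips with 20 to 120 N. Pads are 22 mm wide; open, the fingers measure 114 mm over their backs; the gripper's body (76 mm by 85 mm) begins 54 mm behind the grasp point. The pads swing forward as they close: fully open they stand 13 mm farther back than shut.
Start: joints at [69.018, 7.471, 85.268, -0, 87.261, -4.893], TCP at [166.253, 576.511, 231.292] pointing down, gripper open.
Joint ranges: [-169.43, 169.43], [-51.17, 129.36], [1.28, 143.12], [-76.62, 256.62], [0, 156.53], [-152.29, 152.29]. Speed limits (degrees/s): [136.94, 136.94, 159.86, 180, 180, 180].

### API

Orientations are given as [roll, pitch, yaw] about the fixed x, y, z axes, in that order (R = Rz(yaw) Ry(pitch) Rx(roll)).
In Python, from bench import readout, eyes, workorder, cut_out, tip_of gives the robot as it stands.
- The arm moves only by the shell command python3 -m inch 'ROWS' [OPENING] [FORCE]. ROWS is JSON, one flat list of numbers, 4 for each row, row after row: the shift along the tool's x, y, z in m, then the turn about the tool's z in degrees. In form: [tx, ty, tz, yaw, tx, ty, tz, yaw, ...]. A call has exactly 10 rows; each row shifts and turns the commanded pose from where the row before left it, along the tool's axes as they then stand; what a row does not reach is not made up. A row lasts 1/12 s, in which the tool goes at most 41.7 mm and 7.16 degrees, less where a joint would pass 70% of its speed; a pose out of reach is approached as far as the arm can. A call with a gripper value outside its range is refused whole. OPENING is the opening, from 0 (shut) to 1 (fully open), set as the call begins (- or left out, the last holds). The fingers move at their own pace and stop on an object; FORCE is the grip in N (left out, the last holds). Time passes only in rows, so rows that do not move let the fingers close, or fill a call up. It gives the time, the measured TCP pose, the force and the opening at its end, in the units of the state.
- readout.sense(): the state, without advancing time (a new reading comes with each control period).
- eyes.snapshot(name): name is "scene" or "top"; returns the picture (420x560x3 uint8, red, green, blue); there is no depth.
- eyes.calibration(name): a dict with "vertical_fov" (degrees; the focal length in pixels is half the picture's height over the tangent of half this angle, whatever the lens; pixels are square), "cx", "cy" (the principal point, pixels), "T" (4x4, takes a point from camera to world coordinates). Camera axes: x right, y down, z forward; pixel columns grow to the right and rows downward; lengths in mm; the calibration is good to about 2 mm. A picture is of the moment at which its call begins. calibration takes no time and is no camera call.
- workorder.hand_in(): hands the job in, once; it reports no verdict.
Trained networks look in the newest picture that a camera, given by its name, has taken for a name from the list of things; names that differ only in an ending like _2 or _b are one class to them, and where a whole thing is asked for, a point or a joint stands for the part that bears it (a point fixed in the world has none). Each returns a list of dicts, best first, with "confidence" (0 to 1); they miss things now and then, are a little off and sometimes report something else, mostly with a low value. They report only what shows in the picture. A call takes as long as a camera call.
- cut_out(camera, label): "pixels" (420x560 bool, what is visible of it) and "bbox" ([left, top, right, bottom] in pixels, round what is visible of it).
- tip_of(camera, label): "centre" ([row, column] in pixels: a listed point, or the origin of a listed thing).
The state is a dict: "time": time; "joint_pos": joint angles; "qd": joint speeds; "joint_efforts": joint torques, N m; "tool_pos": TCP position; "tcp_rot": TCP orientation; "ft_force": force on the tool from outside, world axes, zero at the start; "wrist_torque": the same for the moment, N m; "finger_gap": finger opening in mm.
Only numpy, scipy, OpenCV 4.12 (cv2) and the standard library are available. Lean on these libraries where they do the work, as an engineer would, in place of code of your own. Each camera call takes 0.05 s, during which the arm holds its last target. There are 200 camera calls.

## Working session

There is one attempt and no reset: what is moved stays moved. The work goes in short steps, Python scripts to look and compute and a shell command to move; the robot and the scene stay as the last step left them, time stands still between calls to the robot, and variables do not carry over. Pictures are saved under pics/ and viewed, on a budget of 10 in all, crops included, one or two more only if the job needs it, and the job is handed in when it is done.

```bash
mkdir -p pics; cat > h.py <<'E'
from bench import readout, eyes, workorder, cut_out, tip_of
import numpy as np, cv2
def ray(cam,rc):
    c=eyes.calibration(cam); f=210/np.tan(np.radians(c["vertical_fov"]/2)); T=np.array(c["T"])
    d=T[:3,:3]@np.array([(rc[1]-c["cx"])/f,(rc[0]-c["cy"])/f,1]); return T[:3,3],d
def at(cam,rc,z):
    o,d=ray(cam,rc); return o+d*(z-o[2])/d[2]
def px(cam,p):
    c=eyes.calibration(cam); f=210/np.tan(np.radians(c["vertical_fov"]/2)); T=np.array(c["T"])
    q=T[:3,:3].T@(np.array(p)-T[:3,3]); return [f*q[1]/q[2]+c["cy"],f*q[0]/q[2]+c["cx"]]
E
python3 - <<'E'
from h import *
np.set_printoptions(precision=1,suppress=True)
print(readout.sense())
for cam in("scene","top"):
    im=eyes.snapshot(cam); cv2.imwrite(f"pics/{cam}1.png",im[:,:,::-1]); print(eyes.calibration(cam))
    for n,z in(("laminator",0),("wheel_top",95),("start_key_top",85),("reverse_key_top",85),("note_pad",80)):
        for r in tip_of(cam,n)[:2]: print(cam,n,r["confidence"],r["centre"],at(cam,r["centre"],z))
E
```

```text
{'time': 0.0, 'joint_pos': array([69. ,  7.5, 85.3, -0. , 87.3, -4.9]), 'qd': array([-0.,  0., -0., -0.,  0., -0.]), 'joint_efforts': array([  0. , -56.9, -50.1,  -0. ,   0. ,   0. ]), 'tool_pos': array([166.1, 576. , 230.2]), 'tcp_rot': array([-179.9,   -0. ,  163.9]), 'ft_force': array([-0.2,  0.1, -0.1]), 'wrist_torque': array([ 0., -0.,  0.]), 'finger_gap': 85.65916247020623}
{'vertical_fov': 57.60797452591418, 'cx': 276.9033734566409, 'cy': 211.04540858196194, 'T': array([[   0.4,    0.6,   -0.7, 1425.5],
       [   0.9,   -0.2,    0.3, -326.5],
       [   0. ,   -0.7,   -0.7,  892.1],
       [   0. ,    0. ,    0. ,    1. ]])}
scene laminator 0.59 [217.6, 266.8] [538.3  -3.9   0. ]
scene wheel_top 0.66 [199.0, 224.5] [ 505.  -135.5   95. ]
scene start_key_top 0.66 [264.1, 330.8] [856.5  66.   85. ]
scene start_key_top 0.5 [182.7, 305.6] [505.3 149.4  85. ]
scene reverse_key_top 0.48 [189.1, 285.3] [513.7  71.1  85. ]
scene note_pad 0.51 [194.8, 257.1] [503.8 -25.4  80. ]
{'vertical_fov': 55.094643230602664, 'cx': 278.34407896387063, 'cy': 208.64751691198188, 'T': array([[   0. ,   -1. ,    0.1,  531.8],
       [  -1. ,   -0. ,    0. ,    4.5],
       [  -0. ,   -0.1,   -1. , 1088.3],
       [   0. ,    0. ,    0. ,    1. ]])}
top laminator 0.8 [253.5, 289.4] [526.8 -12.8   0. ]
top wheel_top 0.85 [265.3, 341.8] [ 499.6 -139.3   95. ]
top start_key_top 0.69 [247.8, 229.6] [540.  137.1  85. ]
top reverse_key_top 0.74 [265.2, 343.4] [ 499.6 -144.6   85. ]
top reverse_key_top 0.54 [255.7, 259.3] [521.2  63.1  85. ]
top note_pad 0.86 [260.7, 298.6] [509.6 -34.4  80. ]
```

```bash
python3 -c "
import cv2,numpy as np
a=cv2.imread('pics/scene1.png');b=cv2.imread('pics/top1.png');print(a.shape,b.shape)"
```

```text
(420, 560, 3) (420, 560, 3)
```

View pics/top1.png

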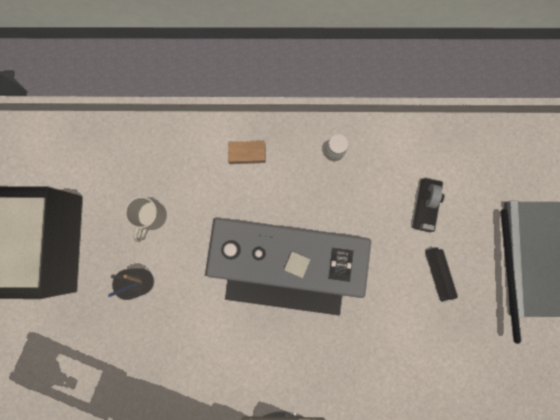

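View pics/scene1.png

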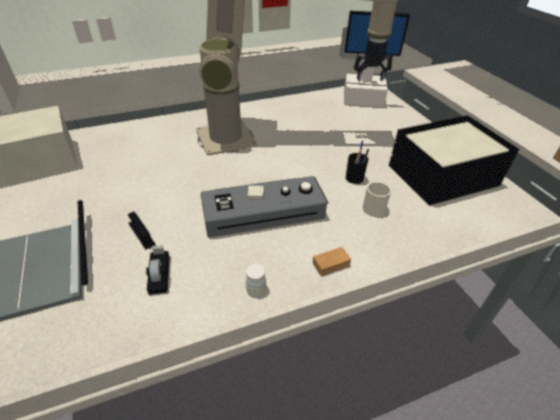

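The top view shows the laminator at about cols 207–370, rows 219–296. The start key is at (row 249, col 231), the reverse key at (253, 259), the pad at (264, 297) and the wheel at (264, 341). Next I'll zoom in to refine these.

```bash
python3 - <<'E'
import cv2,numpy as np
a=cv2.imread('pics/top1.png')[210:320,200:380]; b=cv2.imread('pics/scene1.png')[165:245,190:340]
a=cv2.resize(a,None,fx=4,fy=4,interpolation=cv2.INTER_CUBIC);cv2.imwrite('pics/a.png',a)
b=cv2.resize(b,None,fx=5,fy=5,interpolation=cv2.INTER_CUBIC);cv2.imwrite('pics/b.png',b)
E
python3 - <<'E'
from h import *
np.set_printoptions(precision=1,suppress=True)
for cam in("top","scene"):
    im=eyes.snapshot(cam)
    for n in("wheel_top","start_key_top","reverse_key_top","note_pad","laminator"):
        for r in cut_out(cam,n)[:2]:
            p=np.argwhere(r["pixels"]); print(cam,n,r["confidence"],r["bbox"],p.mean(0),len(p))
            if n=="laminator": print(cv2.boxPoints(cv2.minAreaRect(p[:,::-1].astype(np.float32))))
E
```

```text
top wheel_top 0.57 [207.7, 221.0, 371.4, 317.9] [265.3 287.2] 11502
top wheel_top 0.45 [225.6, 140.4, 262.6, 166.0] [151.7 246.6] 864
top start_key_top 0.61 [224.2, 243.0, 235.8, 256.4] [249.1 230.3] 140
top reverse_key_top 0.36 [254.7, 249.2, 260.8, 258.8] [252.9 258.2] 42
top note_pad 0.88 [287.7, 249.7, 309.0, 276.2] [263.9 297.1] 412
top laminator 0.87 [204.5, 218.0, 372.8, 314.9] [265.2 287. ] 11585
[[201.5 297.4]
 [212.3 216.6]
 [373.  238.1]
 [362.2 319. ]]
scene wheel_top 0.83 [201.1, 179.9, 327.6, 238.4] [206.6 262.5] 5299
scene wheel_top 0.26 [311.5, 247.7, 352.9, 277.1] [261.1 331.1] 747
scene start_key_top 0.57 [297.4, 183.4, 309.5, 189.2] [186.3 304.9] 61
scene note_pad 0.73 [249.7, 184.8, 266.1, 198.3] [192.4 254.6] 202
scene laminator 0.92 [203.3, 180.5, 328.6, 233.5] [206.6 262.6] 5255
[[199.1 191.3]
 [322.1 173.4]
 [328.9 219.9]
 [205.9 237.8]]
scene laminator 0.54 [146.6, 248.7, 167.9, 295.9] [271.5 157.2] 980
[[145. 246.]
 [169. 246.]
 [169. 295.]
 [145. 295.]]
```

View pics/a.png

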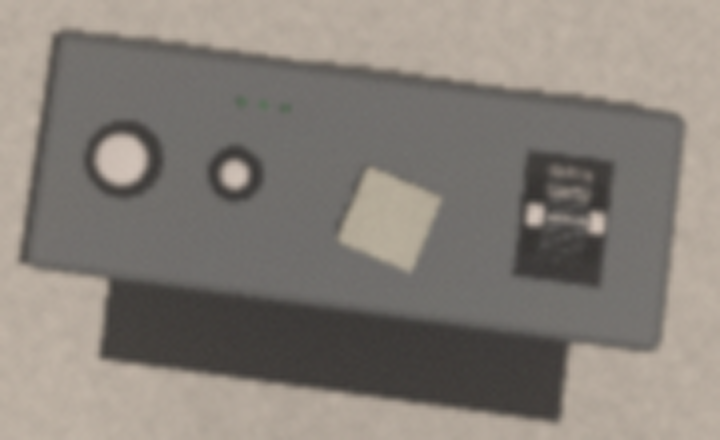

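View pics/b.png

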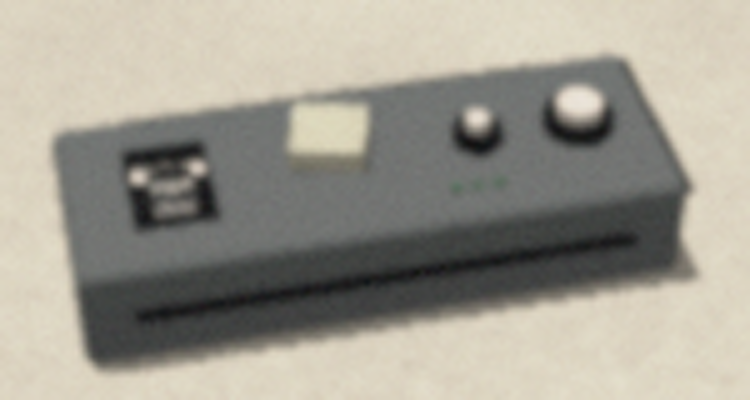

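The enlarged view shows a consistent layout: start key centre (249.4, 230.1), reverse key (253.1, 258.4), and wheel line between the white index marks (264.6, 340.9). Next I'll triangulate across both cameras and fit the laminator pose.

```bash
python3 - <<'E'
from h import *
from scipy.optimize import least_squares
np.set_printoptions(precision=1,suppress=True)
obs={"wheel":([264.6,340.9],[199,223.2]),"start":([249.4,230.1],[186.2,305.6]),"rev":([253.1,258.4],[188.6,285.2])}
L={"wheel":-130,"start":145,"rev":75}
for n,(t,s) in obs.items():
    (o1,d1),(o2,d2)=ray("top",t),ray("scene",s)
    A=np.stack([d1,-d2],1); k=np.linalg.lstsq(A,o2-o1,rcond=None)[0]; a,b=o1+k[0]*d1,o2+k[1]*d2
    print(n,"tri",(a+b)/2,"gap",np.linalg.norm(a-b),"top@85/95",at("top",t,85),at("top",t,95),"scene",at("scene",s,90))
# pose fit from top picture: wheel z95, keys z free, box top corners z80 
cor={(75,200):[218.2,214.2],(75,-200):[238.8,371],(-75,200):[275.3,205.3],(-75,-200):[297.2,364.5]}
def P(p,x,y,z):
    c,s=np.cos(p[2]),np.sin(p[2]); return [p[0]+c*x-s*y,p[1]+s*x+c*y,z]
def res(p):
    r=[]
    for (x,y),q in cor.items(): r+=list(np.array(px("top",P(p,x,y,80)))-q)
    for n,(t,s) in obs.items():
        z={"wheel":95,"start":p[4],"rev":p[4]}[n]; x=p[3] if n=="wheel" else p[5] 
        r+=list(np.array(px("top",P(p,x,L[n],z)))-t)+list(np.array(px("scene",P(p,x,L[n],z)))-s)
    return r
f=least_squares(res,[520,0,-.13,0,88,0],loss="soft_l1");p=f.x
print(p,np.degrees(p[2]));print(np.array(res(p)).reshape(-1,2))
for n,x in(("wheel",p[3]),("start",p[5]),("rev",p[5])):print(n,P(p,x,L[n],90))
print(readout.sense()["time"])
E
```

```text
wheel tri [ 501.  -138.1   92.5] gap 1.4650104975381837 top@85/95 [ 501.  -138.5   85. ] [ 501.3 -137.1   95. ] scene [ 497.8 -138.2   90. ]
start tri [536.1 134.4  97. ] gap 0.31376783769049715 top@85/95 [536.1 135.8  85. ] [536.1 134.5  95. ] scene [528.3 138.6  90. ]
rev tri [527.6  64.5  99.6] gap 0.04714665969688479 top@85/95 [527.5  65.4  85. ] [527.6  64.8  95. ] scene [516.8  69.3  90. ]
[518.5  -9.3  -0.1  -0.3  98.   -0.7] -7.3136035239750745
[[-1.8 -0.5]
 [-0.9  1. ]
 [ 0.9 -0.8]
 [ 1.4  0.7]
 [-0.1  0.5]
 [-0.4  0.2]
 [-0.1 -0.2]
 [-0.2  0. ]
 [ 0.1 -0.2]
 [ 0.3  0.1]]
wheel [np.float64(501.62069425052766), np.float64(-138.23603696611733), 90]
start [np.float64(536.2566798948274), np.float64(134.57431624120161), 90]
rev [np.float64(527.3456724168244), np.float64(65.14381901032347), 90]
1.2
```

```bash
python3 -m inch '[-0.0264,-0.0296,0,0,-0.0264,-0.0296,0,0,-0.0264,-0.0296,0,0,-0.0264,-0.0296,0,0,-0.0264,-0.0296,0,0,-0.0264,-0.0296,0,0,-0.0264,-0.0296,0,0,-0.0264,-0.0296,0,0,-0.0264,-0.0296,0,0,-0.0264,-0.0296,0,0]' 0 60
python3 -m inch '[-0.0264,-0.0296,0,0,-0.0264,-0.0296,0,0,-0.0264,-0.0296,0,0,-0.0264,-0.0296,0,0,-0.0264,-0.0296,0,0,-0.0264,-0.0296,0,0,-0.0264,-0.0296,0,0,-0.0264,-0.0296,0,0,-0.0264,-0.0296,0,0,-0.0264,-0.0296,0,0]'
python3 -m inch '[0,0,0,-4.4,0,0,0,-4.4,0,0,0.02,0,0,0,0.02,0,0,0,0.02,0,0,0,0.02,0,0,0,0.02,0,0,0,0,0,0,0,0,0,0,0,0,0]'
```

```text
time: 2.03
tool_pos: [338.3, 217.3, 231.6]
tcp_rot: [180.0, 0.1, 163.9]
ft_force: [0.8, 0.1, 0.7]
finger_gap: 0.0
time: 2.87
tool_pos: [510.1, -140.8, 231.4]
tcp_rot: [180.0, 0.0, 163.9]
ft_force: [0.5, 1.5, 0.2]
finger_gap: -0.1
time: 3.7
tool_pos: [510.1, -138.8, 132.6]
tcp_rot: [-180.0, 0.1, 172.7]
ft_force: [0.1, -0.6, 0.9]
finger_gap: -0.4
```

```bash
python3 -m inch '[0,0,0.01,0,0,0,0.01,0,0,0,0.01,0,0,0,0.002,0,0,0,0.001,0,0,0,0.001,0,0,0,0.001,0,0,0,0.001,0,0,0,0,0,0,0,0,0]'
python3 -c "
from h import *
s=readout.sense();print(s['tool_pos'],s['ft_force'])"
```

```text
time: 4.53
tool_pos: [509.7, -138.7, 95.6]
tcp_rot: [-180.0, 0.0, 172.7]
ft_force: [-0.1, -0.4, 0.0]
finger_gap: -0.4
[ 509.70860765 -138.67612162   95.55732897] [-0.05666597 -0.42194139  0.01079733]
```

```bash
python3 -m inch '[0,0,0.0005,0,0,0,0.0005,0,0,0,0.0005,0,0,0,0,0,0,0,0,0,0,0,0,0,0,0,0,0,0,0,0,0,0,0,0,0,0,0,0,0]'
```

```text
time: 5.37
tool_pos: [510.4, -138.8, 94.9]
tcp_rot: [-180.0, 0.1, 172.7]
ft_force: [-1.1, 0.5, 5.7]
finger_gap: -0.3
```

Contact reads 5.7 N. I'll press a little more, then check before drawing.

```bash
python3 -m inch '[0,0,0.0004,0,0,0,0,0,0,0,0,0,0,0,0,0,0,0,0,0,0,0,0,0,0,0,0,0,0,0,0,0,0,0,0,0,0,0,0,0]'
```

```text
time: 6.2
tool_pos: [510.7, -138.9, 94.8]
tcp_rot: [-180.0, 0.2, 172.7]
ft_force: [0.3, -0.5, 6.5]
finger_gap: -0.2
```

```bash
python3 -m inch '[0,0,0.0006,0,0,0,0,0,0,0,0,0,0.001,0,0,0,0.001,0,0,0,0.001,0,0,0,0.001,0,0,0,0.001,0,0,0,0.001,0,0,0,0,0,0,0,0,0,0,0]'
```

```text
invalid input at $: expected 10 rows
```

```bash
python3 -m inch '[0,0,0.0006,0,0,0,0,0,0.001,0,0,0,0.001,0,0,0,0.001,0,0,0,0.001,0,0,0,0.001,0,0,0,0.001,0,0,0,0,0,0,0,0,0,0,0]'
```

```text
time: 7.03
tool_pos: [505.4, -138.2, 94.9]
tcp_rot: [-180.0, 0.2, 172.7]
ft_force: [0.7, 1.4, 10.2]
finger_gap: -0.3
```

```bash
python3 -m inch '[0.0012,0,0,0,0.0012,0,0,0,0.0012,0,0,0,0.0012,0,0,0,0.0012,0,0,0,0.0012,0,0,0,0.0012,0,0,0,0.0012,0,0,0,0,0,0,0,0,0,0,0]'
```

```text
time: 7.87
tool_pos: [495.6, -137.0, 94.8]
tcp_rot: [-180.0, 0.2, 172.7]
ft_force: [0.1, 2.1, 10.4]
finger_gap: 0.3
```

```bash
python3 -m inch '[0.001,0,0,0,0,0,0,0,0,0,-0.005,0,0,0,-0.01,0,0,0,-0.02,0,0,0,-0.02,0,-0.0009,0.0343,0,0,-0.0009,0.0343,0,0,-0.0009,0.0343,0,0,-0.0009,0.0343,0,0]'
python3 -m inch '[-0.0009,0.0343,0,0,-0.0009,0.0343,0,0,-0.0009,0.0343,0,0,-0.0009,0.0343,0,0,0,0,0,0,0,0,0,0,0,0,0,0,0,0,0,0,0,0,0,0,0,0,0,0]'
python3 - <<'E'
from h import *
t=eyes.snapshot("top")[240:290,310:375][:,:,::-1]; s=eyes.snapshot("scene")[185:220,200:250][:,:,::-1]
R=lambda i:cv2.resize(np.ascontiguousarray(i),(400,300),interpolation=cv2.INTER_CUBIC)
o=cv2.imread('pics/top1.png')[240:290,310:375]; o2=cv2.imread('pics/scene1.png')[185:220,200:250]
cv2.imwrite("pics/c.png",np.vstack([np.hstack([R(o),R(o2)]),np.hstack([R(t),R(s)])]))
E
```

```text
time: 8.7
tool_pos: [514.2, 0.3, 148.6]
tcp_rot: [180.0, 0.0, 172.7]
ft_force: [0.2, 0.0, 0.0]
finger_gap: 0.1
time: 9.53
tool_pos: [535.0, 133.7, 147.9]
tcp_rot: [-180.0, -0.0, 172.6]
ft_force: [0.6, 0.6, 0.4]
finger_gap: 0.3
```

View pics/c.png

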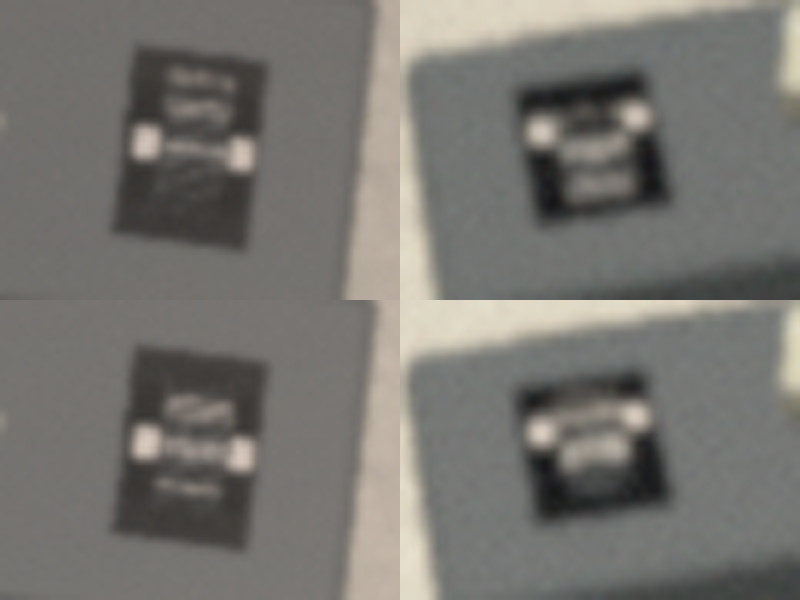

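The rim lines have moved forward. The two-line mark is now between the index marks at (bottom-left crop row 450), with the one-line mark in front of it and the three-line mark behind. The wheel is set, so I'll move on to the start key.

```bash
python3 -m inch '[-0.001,0.001,0.01,0,0,0,0.01,0,0,0,0.01,0,0,0,0.01,0,0,0,0.003,0,0,0,0.001,0,0,0,0.001,0,0,0,0.001,0,0,0,0,0,0,0,0,0]'
python3 -m inch '[0,0,0.001,0,0,0,0.001,0,0,0,0.001,0,0,0,0.001,0,0,0,0.001,0,0,0,0,0,0,0,0,0,0,0,0,0,0,0,0,0,0,0,0,0]'
```

```text
time: 10.47
tool_pos: [536.5, 135.7, 102.3]
tcp_rot: [180.0, 0.1, 172.7]
ft_force: [-0.8, -0.3, 0.4]
finger_gap: 0.1
time: 11.3
tool_pos: [536.5, 135.7, 97.1]
tcp_rot: [180.0, 0.0, 172.7]
ft_force: [3.0, 0.6, 3.8]
finger_gap: -0.2
```

```bash
python3 -m inch '[0,0,0.001,0,0,0,0.001,0,0,0,0,0,0,0,0,0,0,0,0,0,0,0,0,0,0,0,0,0,0,0,0,0,0,0,0,0,0,0,0,0]'
python3 -m inch '[0,0,0.001,0,0,0,0.0005,0,0,0,0,0,0,0,0,0,0,0,0,0,0,0,0,0,0,0,0,0,0,0,0,0,0,0,0,0,0,0,0,0]'
```

```text
time: 12.13
tool_pos: [536.6, 135.7, 95.9]
tcp_rot: [180.0, 0.1, 172.7]
ft_force: [-1.4, 0.0, 11.1]
finger_gap: 0.2
time: 12.97
tool_pos: [536.7, 135.8, 95.8]
tcp_rot: [180.0, 0.1, 172.7]
ft_force: [-7.6, -0.2, 23.3]
finger_gap: 0.1
```

A hard stop at z≈95.8 (23 N). I'll check that it's the key's own end of travel by reading the force curve as I release.

```bash
for i in 1 2 3 4 5; do python3 -m inch '[0,0,-0.0015,0,0,0,0,0,0,0,0,0,0,0,0,0,0,0,0,0,0,0,0,0,0,0,0,0,0,0,0,0,0,0,0,0,0,0,0,0]' | grep -E 'time|tool_pos|ft'; done
```

```text
time: 13.8
tool_pos: [536.6, 135.7, 96.0]
ft_force: [-2.0, 0.2, 11.0]
time: 14.63
tool_pos: [536.2, 135.6, 96.3]
ft_force: [4.2, 0.7, 4.9]
time: 15.47
tool_pos: [535.9, 135.6, 97.6]
ft_force: [1.1, 0.2, 4.1]
time: 16.3
tool_pos: [535.9, 135.6, 99.1]
ft_force: [-0.7, -1.0, 3.1]
time: 17.13
tool_pos: [536.0, 135.6, 100.7]
ft_force: [-1.1, -0.2, 1.7]
```

The force curve is linear, about 0.8 N/mm, and reaches 5 N at the stop. That matches the key's 6 mm / 5 N spec, so it was fully down. Now I'll retreat and check.

```bash
python3 -m inch '[0,0,-0.005,0,0,0,-0.015,0,0,0,-0.03,0,0,0,-0.03,0,0.04,0,-0.01,0,0.04,0,0,0,0.04,0,0,0,0,0,0,0,0,0,0,0,0,0,0,0]'
python3 - <<'E'
from h import *
t=eyes.snapshot("top")[210:320,200:380][:,:,::-1]; s=eyes.snapshot("scene")[165:245,190:340][:,:,::-1]
R=lambda i:cv2.resize(np.ascontiguousarray(i),(540,300),interpolation=cv2.INTER_CUBIC)
cv2.imwrite("pics/d.png",np.vstack([R(t),R(s)]))
print(readout.sense()["time"],readout.sense()["ft_force"])
E
```

```text
time: 17.97
tool_pos: [417.7, 151.0, 191.6]
tcp_rot: [180.0, 0.1, 172.7]
ft_force: [-0.2, -0.8, 0.3]
finger_gap: -0.0
18.0667 [ 0.3825215  -0.0515757   0.66472346]
```

View pics/d.png

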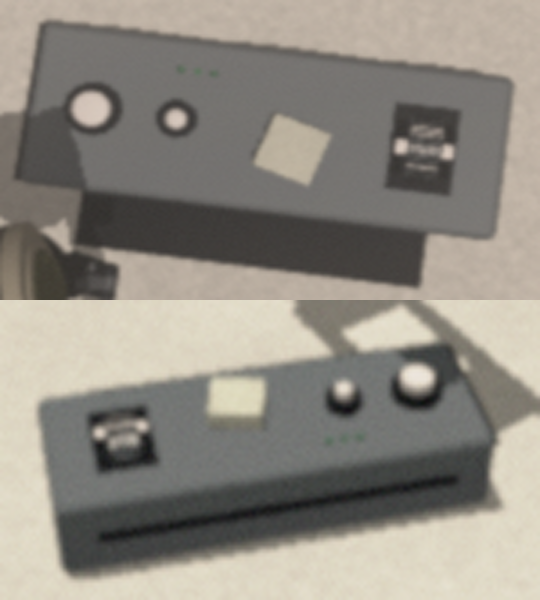

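The wheel still shows the two-line mark on the index (top crop about 148, 423). The start key is up, the pad hasn't moved, and the gripper is clear at the lower left.

```bash
python3 -c "
from h import *
print(workorder.hand_in())"
```

```text
the job is handed in; nothing more can be done
None
```

The laminator is set to two-line, the start key has been pressed fully and released, and I handed the job in at about 18 s of the 38 s allowed.

- **Wheel:** I pressed it with the shut fingertips at about 6 to 10 N, drew about 16 mm towards the front and lifted off. Both cameras show the two-line mark between the index marks after release, and it was still there in the last pictures.
- **Start key:** I pushed it to a hard stop, peaking at about 23 N. On release the force fell in a straight line from about 5 N at the stop over roughly 6 mm, which matches the key's full travel. The last pictures show it up again.
- **Everything else:** The reverse key was never touched. The note pad looks unmoved in the last pictures. I did not check the other objects in a final picture, but the arm's path stayed clear of them. The tool was clear and reading near zero force at hand-in.

**One disagreement:** the pictures put the key top at about 97 to 98 mm, but contact came at about 102 mm. The force curve settled it in favour of 102 mm. None of the checks failed.

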